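Unstack the sample pots onto their colour trays

ROBOT

A 7-joint arm with a two-finger parallel gripper is mounted at the origin on a cart in front of the work surface, level with it; the furniture and walls round the work are solid. World frame = base frame: x ahead of the robot, y to its left, z up, the work surface at z = 0. Lengths are in mm, angles in rad, forces in N, time in s.
With the tool pointing down it reaches from about 400 to 875 mm from the base axis. Payload 4.4 kg.
Tool frame: the origin (TCP) lies midway between the tips of the shut fingers; the grasp point (between the pads) lies ctrl.grip_depth behind it (ctrl.grip_depth is the distance from the TCP to the grasp point, in mm); z points along the fingers, y is the line along which they close (so a half turn about z gives the same grasp; the last joint's range is limited). The gripper opens to 85 mm and grips with 20 to 120 N. Pads are 22 mm wide; open, the fingers measure 114 mm over their backs; the gripper's body (76 mm by 85 mm) begins 54 mm behind the grasp point. The pads swing forward as they close: fully open they stand 13 mm farther back than shut.
Start: joints at [-1.4, 0.628, 0.038, 1.517, -0.027, 0.996, -0.02], TCP at [152.46, 631.881, 231.313] pointing down, gripper open.
Joint ranges: [-3.06, 3.06], [-0.37, 2.12], [-1.25, 1.32], [0.18, 2.47], [-1.1, 4.24], [0.23, 1.98], [-2.94, 2.94]. Speed limits (rad/s): [2.57, 2.57, 3.14, 3.14, 3.14, 3.14, 3.14].

INTERFACE

Orientations are given as [roll, pitch, yaw] about the fixed x, y, z axes, in that order (R = Rz(yaw) Ry(pitch) Rx(roll)).
In Python, from cell import ctrl gives the robot as it stands.
- The arm moves only by the tool carry_out, never from a script. Its argument "deltas" is one flat list of numbers, 7 for each row, row after row: the turn, a rotation vector about the tool's x, y, z in degrees, then the shift along the tool's x, y, z in m, then the closure, from -1 (fully open) to 1 (shut). In form: [wx, wy, wz, dx, dy, dz, claw, wx, wy, wz, dx, dy, dz, claw, ...]. A call has 1 to 12 rows; each row shifts and turns the commanded pose from where the row before left it, along the tool's axes as they then stand; what a row does not reach is not made up. A row lasts 1/8 s, in which the tool goes at most 62.5 mm and 10.7 degrees, less where a joint would pass 70% of its speed; a pose out of reach is approached as far as the arm can. A call with a gripper value outside its range is refused whole. The fingers move at their own pace and stop on an object; the grip force is fixed at half the most. Time passes only in rows, so rows that do not move let the fingers close. It gives the time, the measured TCP pose, the force, the opening and the grip force at its end, in the units of the state.
- ctrl.read_state(): the state, without advancing time (a new reading comes with each control period).
- ctrl.get_image(name): name is "scene" or "top" or "wrist"; returns the picture (384x512x3 uint8, red, green, blue); there is no depth.
- ctrl.calibration(name): a dict with "mtx" (3x3 intrinsics, pixels), "distortion" ([k1, k2, p1, p2, k3] as OpenCV has them; the pictures are not rectified), "R" (3x3) and "t" (3): a world point X has camera coordinates R X + t. Camera axes: x right, y down, z forward; pixel columns grow to the right and rows downward; lengths in mm; the calibration is good to about 2 mm. A picture is of the moment at which its call begins: read the wrist's pose just before it. calibration takes no time and is no camera call; for the wrist camera it gives the pose at the moment of the call.
- ctrl.finish_job(): hands the job in; it is judged then, once.
The state is a dict: "clock": time; "qpos": joint angles; "qd": joint speeds; "tau": joint torques, N m; "eef_pos": TCP position; "tool_rot": TCP orientation; "force": force on the tool from outside, world axes, zero at the start; "torque": the same for the moment, N m; "width": finger opening in mm; "gripper_force": force on a finger pad.
Only numpy, scipy, OpenCV 4.12 (cv2) and the standard library are available. Lean on these libraries where they do the work, as an engineer would, in place of code of your own. Each camera call takes 0.05 s, during which the arm holds its last target. There are 200 camera calls.

TASK

The sample pots have been left in two stacks of two. Take the stacks apart, one pot at a time, and set each pot down upright and without dropping it in the middle of the tray whose floor has the colour of its lid, flat on the tray's floor. Do not tip any pot over, and leave the dropper bottle and the white bottle where they stand.

Things in the scene. Friction and masses are not known exactly. Their poses are not given: they have to be found in the camera images.
- pot_blue: Sample pot: white plastic cylinder with a flat, ribbed blue screw lid (the lid is the top 16 mm), 60 mm across the lid, 56 mm across the body, 50 mm high, about 120 g. Origin at the centre of its underside, z up along the pot's axis. At the start it stands on the worktop and carries one of the small pots.
- pot_red: Sample pot: white plastic cylinder with a flat, ribbed red screw lid (the lid is the top 16 mm), 60 mm across the lid, 56 mm across the body, 50 mm high, about 120 g. Origin at the centre of its underside, z up along the pot's axis. At the start it stands on the worktop and carries one of the small pots.
- pot_yellow: Sample pot: white plastic cylinder with a flat, ribbed yellow screw lid (the lid is the top 16 mm), 40 mm across the lid, 36 mm across the body, 42 mm high, about 50 g. Origin at the centre of its underside, z up along the pot's axis. At the start it stands on the lid of one of the two large pots (either one), within about 5 mm of its centre, so its origin is about 50 mm above the worktop.
- pot_green: Sample pot: white plastic cylinder with a flat, ribbed green screw lid (the lid is the top 16 mm), 40 mm across the lid, 36 mm across the body, 42 mm high, about 50 g. Origin at the centre of its underside, z up along the pot's axis. At the start it stands on the lid of one of the two large pots (either one), within about 5 mm of its centre, so its origin is about 50 mm above the worktop.
- tray_blue: Round flat tray with a blue floor and a bright metal rim, 94 mm across, fixed to the worktop. Its flat coloured floor is 3 mm above the worktop and 86 mm across; the rounded rim round it is 4 mm wide and stands 6 mm above the worktop. Origin at the centre of its underside, on the worktop; z up.
- tray_red: Round flat tray with a red floor and a bright metal rim, 94 mm across, fixed to the worktop. Its flat coloured floor is 3 mm above the worktop and 86 mm across; the rounded rim round it is 4 mm wide and stands 6 mm above the worktop. Origin at the centre of its underside, on the worktop; z up.
- tray_yellow: Round flat tray with a yellow floor and a bright metal rim, 94 mm across, fixed to the worktop. Its flat coloured floor is 3 mm above the worktop and 86 mm across; the rounded rim round it is 4 mm wide and stands 6 mm above the worktop. Origin at the centre of its underside, on the worktop; z up.
- tray_green: Round flat tray with a green floor and a bright metal rim, 94 mm across, fixed to the worktop. Its flat coloured floor is 3 mm above the worktop and 86 mm across; the rounded rim round it is 4 mm wide and stands 6 mm above the worktop. Origin at the centre of its underside, on the worktop; z up.
- dropper: Bystander: small brown dropper bottle with a black rubber bulb, 34 mm across, 102 mm high, loose, standing on the worktop. Origin at the centre of its underside.
- white_bottle: Bystander: white plastic bottle with a blue cap, 56 mm across, 117 mm high, loose, standing on the worktop. Origin at the centre of its underside.

How it is judged (in metres and radians):
At the end, for the whole second after the job is handed in: Each of the four pots stands upright (within 0.1 rad), flat on the floor of the tray of its lid's colour (its underside less than 7 mm above the worktop), its axis within 15 mm of the tray's centre, at rest and released; the dropper bottle and the white bottle are within 30 mm of where they stood (horizontal distance between pot_blue and tray_blue below 0.015 m and height (world z) of each of pot_blue, pot_red, pot_yellow, pot_green below 0.007 m and angle between each of pot_blue, pot_red, pot_yellow, pot_green's own z axis and vertical below 0.1 rad and linear speed of each of pot_blue, pot_red, pot_yellow, pot_green below 0.02 m/s and angular speed of each of pot_blue, pot_red, pot_yellow, pot_green below 0.2 rad/s and contact force between the fingers and pot_blue below 0.1 N and horizontal distance between pot_red and tray_red below 0.015 m and contact force between the fingers and pot_red below 0.1 N and horizontal distance between pot_yellow and tray_yellow below 0.015 m and contact force between the fingers and pot_yellow below 0.1 N and horizontal distance between pot_green and tray_green below 0.015 m and contact force between the fingers and pot_green below 0.1 N and distance of each of dropper, white_bottle from where it was at the start of the episode below 0.03 m); the robot touches nothing.
It fails at once if a large pot is lifted more than 20 mm with a small pot still standing on it ((height (world z) of pot_blue above 0.02 m and horizontal distance between pot_blue and pot_yellow below 0.035 m and z of pot_yellow in the frame of pot_blue above 0.035 m and contact force between pot_blue and pot_yellow above 0.1 N) or (height (world z) of pot_blue above 0.02 m and horizontal distance between pot_blue and pot_green below 0.035 m and z of pot_green in the frame of pot_blue above 0.035 m and contact force between pot_blue and pot_green above 0.1 N) or (height (world z) of pot_red above 0.02 m and horizontal distance between pot_red and pot_yellow below 0.035 m and z of pot_yellow in the frame of pot_red above 0.035 m and contact force between pot_red and pot_yellow above 0.1 N) or (height (world z) of pot_red above 0.02 m and horizontal distance between pot_red and pot_green below 0.035 m and z of pot_green in the frame of pot_red above 0.035 m and contact force between pot_red and pot_green above 0.1 N)).
It fails at once if a pot is tipped over (more than 0.7 rad) (angle between any of pot_blue, pot_red, pot_yellow, pot_green's own z axis and vertical above 0.7 rad).
It fails at once if a pot is dropped: it moves faster than 0.7 m/s (a fall of 25 mm) with no finger touching it ((linear speed of pot_blue above 0.7 m/s and contact force between the fingers and pot_blue below 0.01 N) or (linear speed of pot_red above 0.7 m/s and contact force between the fingers and pot_red below 0.01 N) or (linear speed of pot_yellow above 0.7 m/s and contact force between the fingers and pot_yellow below 0.01 N) or (linear speed of pot_green above 0.7 m/s and contact force between the fingers and pot_green below 0.01 N)).
It fails at once if the dropper bottle or the white bottle is pushed more than 30 mm or tipped over (distance of any of dropper, white_bottle from where it was at the start of the episode above 0.03 m or angle between any of dropper, white_bottle's own z axis and vertical above 0.5 rad).
It also fails if it takes over 120 s, if anything falls off the work surface, if the arm or the gripper's body presses on something with over 40 N, if the wrist force passes 120 N, or if a joint passes its speed limit or range.

## Working session

There is one attempt and no reset: what is moved stays moved. The work goes in short steps, Python scripts to look and compute and a tool call to move; the robot and the scene stay as the last step left them, time stands still between calls to the robot, and variables do not carry over. Pictures are saved under pics/ and viewed, at most 14 in all, crops included, and the job is handed in when it is done.

Besides the shell and the picture viewer there is one more tool, called after "Request:" as name(argument=value, ...), one argument or row to a line, values as JSON. carry_out: Moves the arm, as the interface text tells. Its arguments: {"type":"object","properties":{"deltas":{"type":"array"}},"required":["deltas"]}

```bash
mkdir -p pics; ls; python3 - <<'E'
from cell import ctrl
import cv2
s=ctrl.read_state()
for k,v in s.items(): print(k,v)
print(ctrl.grip_depth)
for n in ("top","scene"):
    c=ctrl.calibration(n); print(n,c)
    cv2.imwrite(f"pics/{n}0.png",cv2.cvtColor(ctrl.get_image(n),cv2.COLOR_RGB2BGR))
E
```

```text
pics
clock 0.0
qpos [-1.39978202  0.62932533  0.03848243  1.51840448 -0.02698345  0.99625698
 -0.02000492]
qd [ 0.00150812  0.00051072  0.00014033  0.00152074  0.00042113  0.00038682
 -0.00090943]
tau [ 1.67974966e-03 -5.63417029e+01  1.22629903e+00 -1.93443185e+01
  1.08518475e-02  1.06127738e-02 -1.29947099e-05]
eef_pos [152.3473607  631.24776169 230.39162525]
tool_rot [-3.13971850e+00  6.18803943e-05  2.90474892e+00]
force [-0.63803926  0.40405361  0.52208946]
torque [0.04517438 0.04130784 0.01079688]
gripper_force 0.0
width 85.49192468485016
18.700000000000003
top {'mtx': array([[446.75239425,   0.        , 254.91556271],
       [  0.        , 446.75239425, 190.89531244],
       [  0.        ,   0.        ,   1.        ]]), 'distortion': array([-0.16234399,  0.        ,  0.        ,  0.        ,  0.        ]), 'R': array([[-1.64537539e-02, -9.99860432e-01, -2.89652700e-03],
       [-9.82067704e-01,  1.67049620e-02, -1.87787029e-01],
       [ 1.87809206e-01, -2.45215943e-04, -9.82205499e-01]]), 't': array([  34.40428171,  488.69074544, 1128.03211157])}
scene {'mtx': array([[383.78021959,   0.        , 255.15925497],
       [  0.        , 383.78021959, 195.7850708 ],
       [  0.        ,   0.        ,   1.        ]]), 'distortion': array([-0.06403668,  0.        ,  0.        ,  0.        ,  0.        ]), 'R': array([[ 0.3903637 ,  0.92063684,  0.00663286],
       [ 0.76852545, -0.32188236, -0.55295604],
       [-0.5069367 ,  0.22095149, -0.83318403]]), 't': array([-212.05381954, -336.66576283, 1286.0925138 ])}
```

View pics/top0.png

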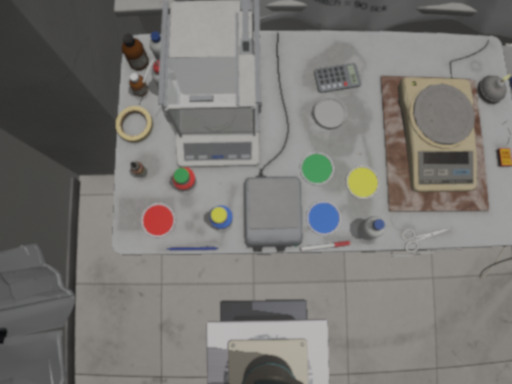

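View pics/scene0.png

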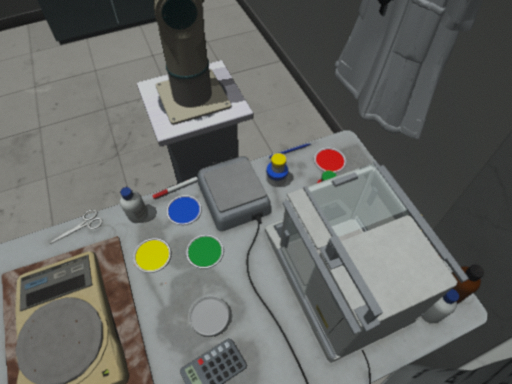

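The top view shows green-on-red at (183,178), yellow-on-blue at (220,216), and the trays red (158,220), blue (323,218), green (317,168) and yellow (362,182). The dropper is at (138,169) and the white bottle at (372,228). The scene view agrees: the red stack stands just behind the glass balance.

```bash
cat > h.py <<'E'
from cell import ctrl
import cv2, numpy as np
def grab(n,f=None):
    im=ctrl.get_image(n)
    if f: cv2.imwrite(f"pics/{f}.png",cv2.cvtColor(im,cv2.COLOR_RGB2BGR))
    return im
def world(n,uv,z,c=None):
    c=c or ctrl.calibration(n)
    p=cv2.undistortPoints(np.array(uv,float).reshape(-1,1,2),c["mtx"],c["distortion"]).reshape(-1,2)
    d=np.c_[p,np.ones(len(p))]@c["R"]; o=-c["R"].T@c["t"]
    return (o+d*((z-o[2])/d[:,2])[:,None])[:,:2]
HUE={"red":(172,8),"yellow":(22,38),"green":(50,85),"blue":(100,125)}
def blobs(im,col,smin=110):
    h=cv2.cvtColor(im,cv2.COLOR_RGB2HSV); a,b=HUE[col]; H=h[...,0]
    m=((H>=a)&(H<=b)) if a<b else ((H>=a)|(H<=b))
    m=(m&(h[...,1]>smin)&(h[...,2]>50)).astype(np.uint8)
    k,l,st,ce=cv2.connectedComponentsWithStats(m)
    return [(l==i,ce[i],st[i]) for i in range(1,k) if st[i,4]>25]
E
python3 - <<'E'
from h import *
for n in ("top","scene"):
    im=grab(n)
    for c in HUE:
        for m,ce,st in blobs(im,c):
            print(n,c,ce.round(1),st, [world(n,ce,z)[0].round(1) for z in (3,50,92)])
im=grab("top"); 
cv2.imwrite("pics/crop1.png",cv2.cvtColor(cv2.resize(im[130:260,110:400],None,fx=2.7,fy=2.7,interpolation=cv2.INTER_CUBIC),cv2.COLOR_RGB2BGR))
E
```

```text
top red [155.8  67.2] [154  63   5   9  33] [array([873.6, 312.4]), array([849.8, 301.2]), array([828.6, 291.2])]
top red [186.3 181.1] [173 167  22  23 156] [array([528.2, 214.6]), array([518. , 207.2]), array([508.9, 200.6])]
top red [157.8 219.8] [144 205  29  30 687] [array([422. , 291.6]), array([416. , 281.2]), array([410.6, 271.9])]
top red [341.7 243.4] [336 242  13   4  37] [array([ 350. , -204.7]), array([ 346.8, -195.6]), array([ 343.9, -187.5])]
top yellow [362.4 181.7] [349 168  28  28 627] [array([ 518.4, -271.2]), array([ 508.6, -259.5]), array([ 499.8, -249. ])]
top yellow [218.2 214.7] [211 208  15  14 167] [array([433.7, 126.7]), array([427.2, 122.7]), array([421.4, 119.2])]
top green [316.5 168. ] [303 155  28  27 586] [array([ 559.1, -145.1]), array([ 547.7, -138.4]), array([ 537.5, -132.3])]
top green [180.9 175.3] [175 169  13  14 138] [array([544.8, 229.8]), array([533.9, 221.8]), array([524.2, 214.7])]
top blue [155.1  35.9] [152  32   7   9  57] [array([978.9, 319.6]), array([951. , 308.1]), array([926.1, 297.8])]
top blue [323.3 217.6] [309 204  30  29 674] 
[... 1054 characters left out ...]
51.1] [188 237  33  29 754] [array([ 560.5, -146.9]), array([ 583.5, -149.6]), array([ 604.1, -152. ])]
scene blue [294.9 148.2] [282 144  27   9  50] [array([343.4, 215.2]), array([377.9, 193.3]), array([408.8, 173.7])]
scene blue [276.  172.6] [267 163  21  17 188] [array([405. , 123.9]), array([436.3, 106.8]), array([464.3,  91.5])]
scene blue [125.4 191.8] [121 187  10  11  75] [array([ 303.2, -292.5]), array([ 339.9, -287.4]), array([ 372.7, -282.9])]
scene blue [183.3 209.6] [168 197  31  26 635] [array([ 422.1, -159.4]), array([ 452.5, -161.4]), array([ 479.6, -163.2])]
scene blue [451.8 295.5] [445 289  14  13 131] [array([904.6, 361.7]), array([909.3, 332. ]), array([913.6, 305.4])]
```

View pics/crop1.png

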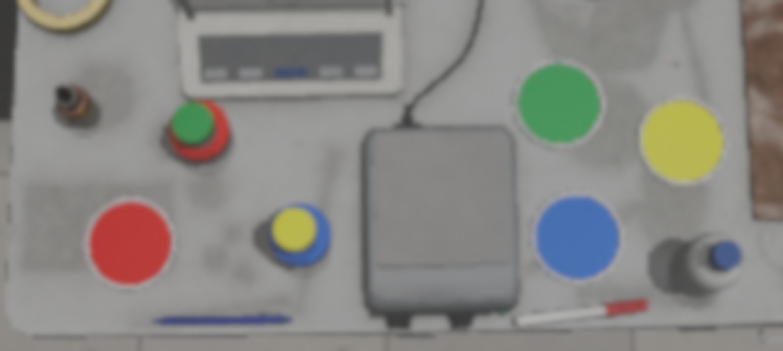

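```bash
cat >> h.py <<'E'
def tri(a,b):
    P=[];X=[]
    for n,uv in (("top",a),("scene",b)):
        c=ctrl.calibration(n); P.append(np.c_[c["R"],c["t"]])
        X.append(cv2.undistortPoints(np.array(uv,float).reshape(1,1,2),c["mtx"],c["distortion"]).reshape(2,1))
    x=cv2.triangulatePoints(P[0],P[1],*X)[:,0]; return (x[:3]/x[3]).round(0)
E
python3 - <<'E'
from h import *
print("box",tri((301,181),(226,215)),tri((301,243),(203,168)))
print("encl",tri((261,103),(285,200)),tri((165,103),(368,170)), tri((190,97),(345,180)))
print("white",tri((378.4,224.1),(125.4,191.8)),"yel",tri((218.2,214.7),(278.1,159)),"grn",tri((180.9,175.3),(327.7,174.9)))
print("redlid",world("top",(184,178.5),50),"bluelid",world("top",(221,216.5),50),"boxfront",world("top",[(177,163),(258,163)],40))
im=grab("scene")
cv2.imwrite("pics/crop2.png",cv2.cvtColor(cv2.resize(im[120:320,180:480],None,fx=2.6,fy=2.6,interpolation=cv2.INTER_CUBIC),cv2.COLOR_RGB2BGR))
E
```

```text
box [514. -81.  66.] [352. -81.  63.]
encl [647.  13. 268.] [648. 216. 264.] [656. 157. 273.]
white [ 388. -280.  111.] yel [422. 119.  87.] grn [523. 213.  93.]
redlid [[525.09088997 213.35673369]] bluelid [[422.32376185 115.38289321]] boxfront [[570.41846679 234.67291017]
 [566.28302804  16.7168967 ]]
```

View pics/crop2.png

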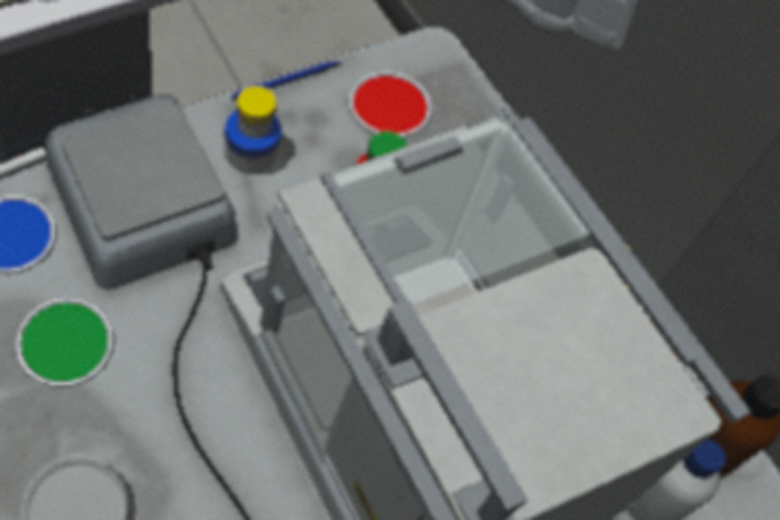

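Both stacks are located, and nothing tall stands near the paths except the glass enclosure at x≥640. I take yellow first.

Request:
carry_out(
  deltas=[0,0,-6.8,0,0,0,-1,0,0,-6.8,0,0,0,-1,0,0,0,-0.027,-0.051,0,-1,0,0,0,-0.027,-0.051,0,-1,0,0,0,-0.027,-0.051,0,-1,0,0,0,-0.027,-0.051,0,-1,0,0,0,-0.027,-0.051,0,-1,0,0,0,-0.027,-0.051,0,-1,0,0,0,-0.027,-0.051,0,-1,0,0,0,-0.027,-0.051,0,-1,0,0,0,-0.027,-0.051,0,-1,0,0,0,-0.027,-0.051,0,-1],
)

```text
clock: 1.8
eef_pos: [423.6, 120.4, 231.6]
tool_rot: [3.141, 0.001, -3.141]
force: [0.9, 1.4, 0.1]
width: 85.5
gripper_force: 0.0
```

```bash
python3 - <<'E'
from h import *
s=ctrl.read_state(); print(s["clock"],s["eef_pos"],s["tool_rot"],s["qpos"].round(2) if hasattr(s["qpos"],'round') else s["qpos"])
c=ctrl.calibration("wrist"); im=grab("wrist","w1")
for col in ("yellow","blue"):
    for m,ce,st in blobs(im,col): print(col,ce,st,world("wrist",ce,92,c),world("wrist",ce,50,c))
E
```

```text
1.8 [423.62767869 120.43790032 231.61108183] [ 3.14112771e+00  9.68614447e-04 -3.14082615e+00] [-0.37  0.33  0.04  2.07 -0.02  0.73  1.25]
yellow [251.43252799 173.89687684] [ 229  150   46   48 1697] [[420.0563337  118.65334559]] [[431.89835556 118.31499766]]
blue [326.62296984  79.41531323] [262  76 133   8 862] [[343.10989377 177.58676367]] [[343.4466308  186.06033429]]
blue [ 13.21458999 154.38924388] [   0  118   31   72 1878] [[401.80372783 -88.4732082 ]] [[ 410.91656003 -119.78179983]]
blue [247.40885417 150.63107639] [ 220  132   61   52 1152] [[400.11537012 115.36503195]] [[408.97575351 114.53500456]]
blue [258.06914894 301.98404255] [245 299  27   7 188] [[549.09221416 124.84805647]] [[580.22810536 125.43596209]]
```

View pics/w1.png

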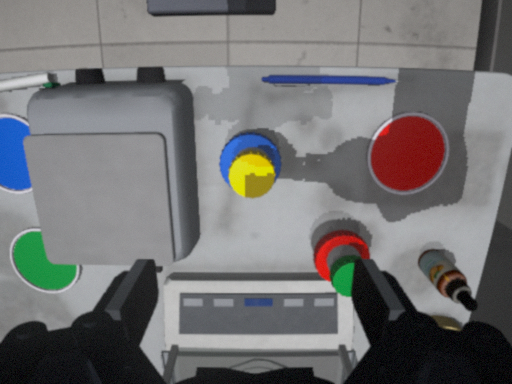

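The wrist view shows yellow's lid at (251,174) on blue's at about (247,160), matching the top-view estimate to about 1 mm. I descend and grip.

Request:
carry_out(
  deltas=[0,0,0,0.002,-0.0014,0.04,-1,0,0,0,0,0,0.04,-1,0,0,0,0,0,0.04,-1,0,0,0,0,0,0.03,-1,0,0,0,0,0,0.0216,-1,0,0,0,0,0,0,-1,0,0,0,0,0,0,1,0,0,0,0,0,0,1,0,0,0,0,0,0,1,0,0,0,0,0,0,1,0,0,0,0,0,0,1,0,0,0,0,0,0,1],
)

```text
clock: 3.35
eef_pos: [421.5, 120.4, 60.8]
tool_rot: [3.141, 0.002, 3.141]
force: [0.4, -0.9, 7.1]
width: 37.5
gripper_force: 59.2
```

Request:
carry_out(
  deltas=[0,0,0,0,0,-0.01,1,0,0,0,0,0,-0.03,1,0,0,0,0,0,-0.05,1,0,0,0,0,0,-0.05,1,0,0,0,0,0,0,1],
)

```text
clock: 3.98
eef_pos: [423.1, 121.5, 203.7]
tool_rot: [3.139, 0.008, -3.141]
force: [-0.4, 0.6, -0.9]
width: 38.6
gripper_force: 60.3
```

```bash
python3 - <<'E'
from h import *
a=grab("scene"); b=grab("wrist")
a=cv2.resize(a[100:230,200:350],(450,390)); b=cv2.resize(b,(340,255)); a=a[:390]
o=np.zeros((390,790,3),np.uint8); o[:,:450]=a; o[:255,450:]=b
cv2.imwrite("pics/l1.png",o[...,::-1])
im=grab("top")
for m,ce,st in blobs(im,"blue"): print(ce,st,world("top",ce,50))
E
```

```text
[155.09090909  36.01818182] [152  32   7   9  55] [[950.55139196 308.09836871]]
[323.28185907 217.57721139] [309 204  29  29 667] [[ 414.82802993 -150.40777148]]
[378.5 224. ] [375 221   8   7  42] [[ 394.80711812 -295.69650759]]
```

View pics/l1.png

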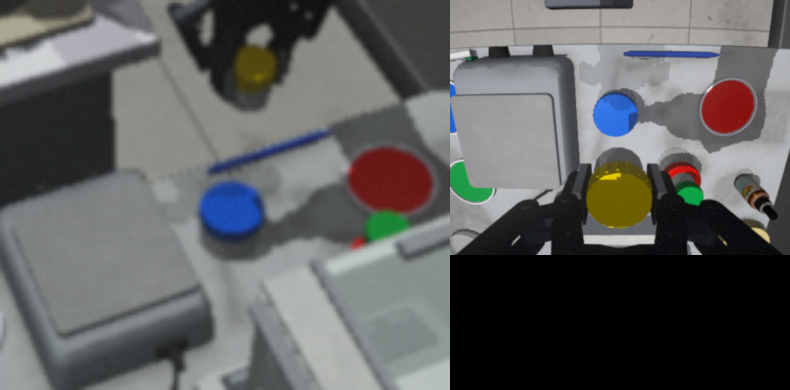

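Yellow is held upright, and blue's lid is clear in the wrist view. Next I carry yellow to its tray.

Request:
carry_out(
  deltas=[0,0,0,-0.012,-0.049,0,1,0,0,0,-0.012,-0.049,0,1,0,0,0,-0.012,-0.049,0,1,0,0,0,-0.012,-0.049,0,1,0,0,0,-0.012,-0.049,0,1,0,0,0,-0.012,-0.049,0,1,0,0,0,-0.012,-0.049,0,1,0,0,0,-0.012,-0.049,0,1,0,0,0,0,0,0,1,0,0,0,0,0,0,1],
)

```text
clock: 5.38
eef_pos: [515.8, -270.3, 197.9]
tool_rot: [3.139, -0.003, -3.141]
force: [-0.2, 1.0, -0.5]
width: 38.2
gripper_force: 60.4
```

```bash
python3 - <<'E'
from h import *
s=ctrl.read_state(); print(s["eef_pos"],s["qpos"])
c=ctrl.calibration("wrist"); im=grab("wrist","w2")
for col in HUE:
    for m,ce,st in blobs(im,col): print(col,ce,st,world("wrist",ce,3,c),world("wrist",ce,50,c))
E
```

```text
[ 515.82566227 -270.26062385  197.89323733] [ 0.40271599  0.57142639  0.04987689  1.74545146 -0.0375366   0.82974645
  2.04128188]
yellow [252.24714969 163.77454947] [ 211  123   84   82 5438] [[ 516.48045418 -271.30517333]] [[ 504.91639944 -271.12835792]]
yellow [254.45590231 292.91661527] [ 205  242  100  102 8107] [[ 668.36222389 -268.99269388]] [[ 635.58646995 -269.1388377 ]]
green [371.62442142 202.15009918] [ 333  165   78   75 4537] [[ 557.48035396 -146.1664758 ]] [[ 540.19028258 -163.4664413 ]]
blue [238.47686833   9.68446026] [216   0  45  26 843] [[ 374.63801847 -283.45433297]] [[ 382.88357675 -281.58077463]]
blue [372.52536063  63.99906933] [ 329   18   88   93 6447] [[ 420.19227889 -158.88972789]] [[ 422.07576178 -174.41277311]]
```

Request:
carry_out(
  deltas=[0,0,0,-0.002,-0.001,0.04,1,0,0,0,0,0,0.05,1,0,0,0,0,0,0.045,1,0,0,0,0,0,0.025,1,0,0,0,0,0,0.012,1,0,0,0,0,0,0,1],
)

```text
clock: 6.18
eef_pos: [518.8, -271.3, 27.4]
tool_rot: [3.141, -0.001, -3.14]
force: [0.2, -0.1, 0.5]
width: 38.5
gripper_force: 60.4
```

Request:
carry_out(
  deltas=[0,0,0,0,0,0.006,1,0,0,0,0,0,0.004,1,0,0,0,0,0,0.002,1,0,0,0,0,0,0,1],
)

```text
clock: 6.68
eef_pos: [518.9, -272.4, 15.7]
tool_rot: [3.142, 0.0, -3.141]
force: [0.4, -0.2, -0.7]
width: 38.1
gripper_force: 60.4
```

Request:
carry_out(
  deltas=[0,0,0,0,0,0.001,1,0,0,0,0,0,0.001,1,0,0,0,0,0,0,1],
)

```text
clock: 7.05
eef_pos: [519.1, -272.4, 13.9]
tool_rot: [-3.141, 0.0, -3.141]
force: [-0.2, -0.7, 1.8]
width: 38.2
gripper_force: 60.6
```

Request:
carry_out(
  deltas=[0,0,0,0,0,0,0.4,0,0,0,0,0,0,0,0,0,0,0,0,0,-0.6,0,0,0,0,0,0,-1,0,0,0,0,0,0,-1,0,0,0,0,0,-0.02,-1,0,0,0,0,0,-0.05,-1,0,0,0,0,0,-0.06,-1,0,0,0,0,0,-0.06,-1],
)

```text
clock: 8.18
eef_pos: [518.8, -272.3, 207.0]
tool_rot: [-3.141, 0.001, -3.141]
force: [1.2, -0.9, -0.2]
width: 85.0
gripper_force: 0.0
```

```bash
python3 - <<'E'
from h import *
s=ctrl.read_state(); print(s["eef_pos"])
c=ctrl.calibration("wrist"); im=grab("wrist","w3")
for col in ("yellow",):
    for m,ce,st in blobs(im,col): print(col,ce,st,world("wrist",ce,3,c),world("wrist",ce,45,c))
E
```

```text
[ 518.78762545 -272.28400888  206.97066565]
yellow [254.87092418 158.15126375] [ 214  118   83   81 5183] [[ 516.68820937 -271.26187882]] [[ 506.87225844 -271.30924888]]
```

View pics/w3.png

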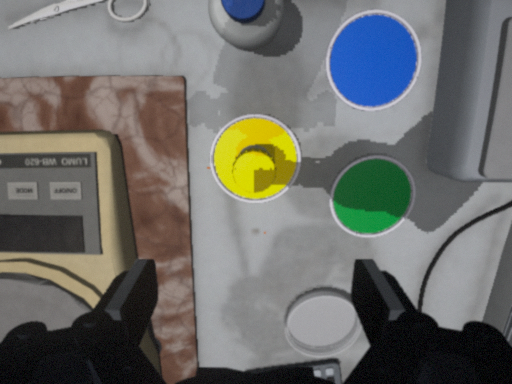

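Yellow stands upright with its lid at (254,172), centred in the tray at (255,158) once the lid's height is allowed for. Green is next.

Request:
carry_out(
  deltas=[0,0,0,0,0.054,0,-1,0,0,0,0,0.054,0,-1,0,0,0,0,0.054,0,-1,0,0,0,0,0.054,0,-1,0,0,0,0,0.054,0,-1,0,0,0,0,0.054,0,-1,0,0,0,0,0.054,0,-1,0,0,0,-0.002,0.054,0,-1,0,0,0,-0.002,0.054,0,-1,0,0,0,0,0,0,-1,0,0,0,0,0,0,-1],
)

```text
clock: 9.6
eef_pos: [522.6, 213.0, 204.3]
tool_rot: [-3.141, 0.001, -3.141]
force: [0.3, -0.7, -0.4]
width: 85.4
gripper_force: 0.0
```

```bash
python3 - <<'E'
from h import *
s=ctrl.read_state(); print(s["eef_pos"])
c=ctrl.calibration("wrist"); im=grab("wrist","w4")
for col,z in (("green",92),("red",50),("red",3),("blue",50)):
    for m,ce,st in blobs(im,col): print(col,z,ce,st,world("wrist",ce,z,c))
E
```

```text
[522.61341469 213.02144912 204.32621262]
green 92 [256.71774194 188.98172043] [ 233  165   49   48 1860] [[523.35141227 215.40015531]]
red 50 [337.16037446  56.06292204] [ 293   10   89   93 6516] [[423.60716282 280.59932545]]
red 50 [257.39925926 163.94      ] [ 224  144   67   55 1350] [[513.99542277 216.21725822]]
red 3 [337.16037446  56.06292204] [ 293   10   89   93 6516] [[421.01934631 291.24035173]]
red 3 [257.39925926 163.94      ] [ 224  144   67   55 1350] [[525.77805525 216.62245063]]
blue 50 [138.51727294  55.74193548] [ 102   18   74   76 4371] [[422.91022282 119.07812983]]
blue 50 [164.02214022 233.84501845] [148 230  33   9 271] [[582.07081212 127.84763507]]
```

View pics/w4.png

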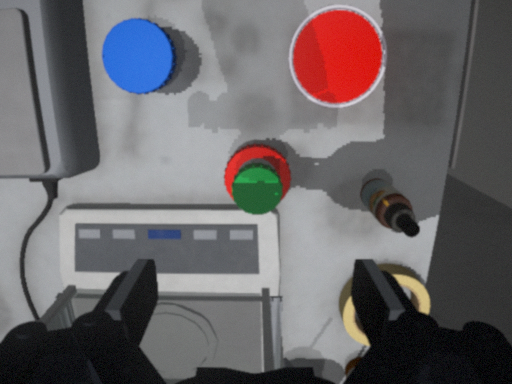

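Green's lid is at (257,189) on red's at (257,175). Blue's bare lid is at (138,56). I descend on green.

Request:
carry_out(
  deltas=[0,0,0,-0.001,0.0015,0.04,-1,0,0,0,0,0,0.04,-1,0,0,0,0,0,0.04,-1,0,0,0,0,0,0.022,-1,0,0,0,0,0,0,-1,0,0,0,0,0,0,1,0,0,0,0,0,0,1,0,0,0,0,0,0,1,0,0,0,0,0,0,1,0,0,0,0,0,0,1,0,0,0,0,0,0,1],
)

```text
clock: 11.02
eef_pos: [524.5, 215.2, 63.2]
tool_rot: [3.141, 0.002, -3.141]
force: [-0.8, -2.1, 5.9]
width: 38.1
gripper_force: 59.5
```

Request:
carry_out(
  deltas=[0,0,0,0,0,-0.01,1,0,0,0,0,0,-0.03,1,0,0,0,0,0,-0.05,1,0,0,0,0,0,-0.05,1,0,0,0,0,0,0,1],
)

```text
clock: 11.65
eef_pos: [526.4, 216.4, 206.5]
tool_rot: [3.138, 0.009, -3.141]
force: [-0.4, -0.3, -0.9]
width: 38.0
gripper_force: 60.2
```

Request:
carry_out(
  deltas=[0,0,0,-0.0044,-0.045,0,1,0,0,0,-0.0044,-0.045,0,1,0,0,0,-0.0044,-0.045,0,1,0,0,0,-0.0044,-0.045,0,1,0,0,0,-0.0044,-0.045,0,1,0,0,0,-0.0044,-0.045,0,1,0,0,0,-0.0044,-0.045,0,1,0,0,0,-0.0044,-0.045,0,1,0,0,0,0,0,0,1,0,0,0,0,0,0,1],
)

```text
clock: 12.9
eef_pos: [558.5, -143.8, 201.0]
tool_rot: [3.14, -0.002, -3.141]
force: [1.3, 0.6, -0.5]
width: 38.4
gripper_force: 60.3
```

```bash
python3 - <<'E'
from h import *
s=ctrl.read_state(); print(s["eef_pos"])
c=ctrl.calibration("wrist"); im=grab("wrist","w5")
for col in ("green",):
    for m,ce,st in blobs(im,col): print(col,ce,st,world("wrist",ce,3,c))
im=grab("top","t2")
for m,ce,st in blobs(im,"red"): print(ce,st,world("top",ce,50))
for m,ce,st in blobs(im,"blue"): print(ce,st,world("top",ce,50))
E
```

```text
[ 558.47453421 -143.84397609  201.01028774]
green [251.92275495 161.14364536] [ 211  121   83   81 5256] [[ 557.50496847 -145.45610203]]
green [253.45587393 292.80386819] [ 207  241   96   98 6980] [[ 713.55197132 -143.90895008]]
[155.75757576  67.24242424] [154  63   5   9  33] [[849.82593956 301.18931916]]
[183.17042607 178.02255639] [172 167  23  23 399] [[526.42687471 215.59184064]]
[157.73284672 219.77810219] [144 205  29  30 685] [[416.01923171 281.29316459]]
[155.05357143  35.94642857] [152  32   7   9  56] [[950.79480336 308.2212961 ]]
[220.67256637 216.57522124] [211 207  21  20 339] [[422.13997676 116.23540474]]
```

Request:
carry_out(
  deltas=[0,0,0,-0.0005,-0.002,0.04,1,0,0,0,0,0,0.05,1,0,0,0,0,0,0.045,1,0,0,0,0,0,0.025,1,0,0,0,0,0,0.012,1,0,0,0,0,0,0,1,0,0,0,0,0,0,1],
)

```text
clock: 13.88
eef_pos: [560.6, -146.7, 30.9]
tool_rot: [-3.141, 0.002, -3.141]
force: [-0.7, -0.5, -0.0]
width: 37.9
gripper_force: 60.3
```

Request:
carry_out(
  deltas=[0,0,0,0,0,0.006,1,0,0,0,0,0,0.004,1,0,0,0,0,0,0.002,1,0,0,0,0,0,0.001,1,0,0,0,0,0,0,1],
)

```text
clock: 14.5
eef_pos: [559.5, -146.8, 16.6]
tool_rot: [3.142, -0.0, -3.141]
force: [-0.2, -0.2, -0.1]
width: 38.1
gripper_force: 60.3
```

Request:
carry_out(
  deltas=[0,0,0,0,0,0.001,1,0,0,0,0,0,0,1,0,0,0,0,0,0,0.4,0,0,0,0,0,0,0,0,0,0,0,0,0,-0.5,0,0,0,0,0,0,-0.5,0,0,0,0,0,0,-0.5,0,0,0,0,0,-0.02,-0.5,0,0,0,0,0,-0.05,-0.5,0,0,0,0,0,-0.06,-1,0,0,0,0,0,-0.06,-1],
)

```text
clock: 15.88
eef_pos: [559.4, -146.8, 209.0]
tool_rot: [-3.141, 0.001, -3.141]
force: [0.9, -0.6, -1.2]
width: 84.9
gripper_force: 0.0
```

```bash
python3 - <<'E'
from h import *
print(ctrl.read_state()["eef_pos"]); grab("wrist","w6")
E
```

```text
[ 559.43928217 -146.80314404  208.95971979]
```

View pics/w6.png

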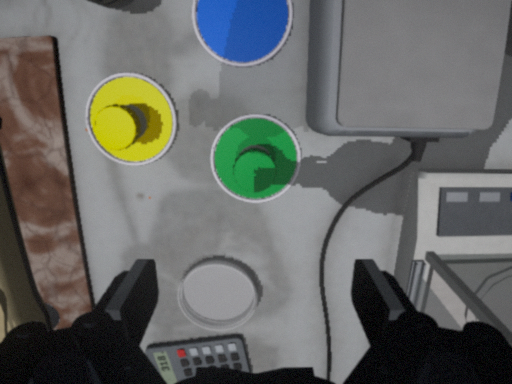

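Green stands in its tray (lid at (255,165)), and yellow is still good. Blue is next.

Request:
carry_out(
  deltas=[0,0,0,0.0228,0.044,0,-1,0,0,0,0.0228,0.044,0,-1,0,0,0,0.0228,0.044,0,-1,0,0,0,0.0228,0.044,0,-1,0,0,0,0.0228,0.044,0,-1,0,0,0,0.0228,0.044,0,-1,0,0,0,0,0,0,-1,0,0,0,0,0,0,-1],
)

```text
clock: 16.92
eef_pos: [423.1, 116.8, 206.5]
tool_rot: [3.142, 0.002, -3.141]
force: [0.8, 0.0, 0.6]
width: 85.5
gripper_force: 0.0
```

```bash
python3 - <<'E'
from h import *
print(ctrl.read_state()["eef_pos"]); c=ctrl.calibration("wrist"); im=grab("wrist","w7")
for m,ce,st in blobs(im,"blue"): print(ce,st,world("wrist",ce,48,c))
g=cv2.cvtColor(im,cv2.COLOR_RGB2GRAY); print([world("wrist",(x,170),z,c)[0].round() for x in (195,) for z in (0,65)])
print(world("top",[(245,200),(246,200)],65))
E
```

```text
[423.06441568 116.82422602 206.47229773]
[335.98530852  80.24779628] [ 267   76  141   10 1021] [[343.34323803 185.62129694]]
[  6.56218402 161.2578362 ] [  0 122  18  75 989] [[ 411.86098166 -114.6378769 ]]
[253.68165785 169.8015873 ] [ 221  137   67   66 3402] [[421.07276695 116.83956041]]
[262.10267857 316.625     ] [248 313  29   8 224] [[581.38817412 125.78239854]]
[array([434.,  56.]), array([417.,  67.])]
[[462.18400157  52.1680838 ]
 [462.14069121  49.59123221]]
```

Request:
carry_out(
  deltas=[0,0,0,0,0,0.04,-0.75,0,0,0,0,0,0.04,-0.75,0,0,0,0,0,0.03,-0.75,0,0,0,0,0,0,-0.75],
)

```text
clock: 17.48
eef_pos: [421.9, 115.3, 94.3]
tool_rot: [-3.14, -0.004, 3.139]
force: [0.4, -0.6, 0.5]
width: 74.5
gripper_force: 0.0
```

Request:
carry_out(
  deltas=[0,0,0,0,0.001,0.03,-0.75,0,0,0,0,0,0.02,-0.75,0,0,0,0,0,0.02,-0.75,0,0,0,0,0,0,-0.75,0,0,0,0,0,0,1,0,0,0,0,0,0,1,0,0,0,0,0,0,1,0,0,0,0,0,0,1,0,0,0,0,0,0,1],
)

```text
clock: 18.6
eef_pos: [421.9, 115.4, 39.3]
tool_rot: [-3.132, -0.01, -3.142]
force: [-0.9, -0.8, 13.0]
width: 56.7
gripper_force: 60.8
```

z is 39 mm instead of 24, and there is 13 N upward, so I need to look.

```bash
python3 - <<'E'
from h import *
s=ctrl.read_state(); print(s["force"],s["torque"],s["qpos"])
a=grab("scene"); b=grab("wrist")
a=cv2.resize(a[100:230,190:330],(450,418)); b=cv2.resize(b,(340,255))
o=np.zeros((418,790,3),np.uint8); o[:,:450]=a; o[:255,450:]=b
cv2.imwrite("pics/l2.png",o[...,::-1])
E
```

```text
[-0.88152875 -0.80158767 13.02336789] [-0.26463815  0.25173385  0.01889039] [-0.27061995  0.70254012 -0.09479913  2.2280408   0.29060493  0.23501122
  0.94396878]
```

View pics/l2.png

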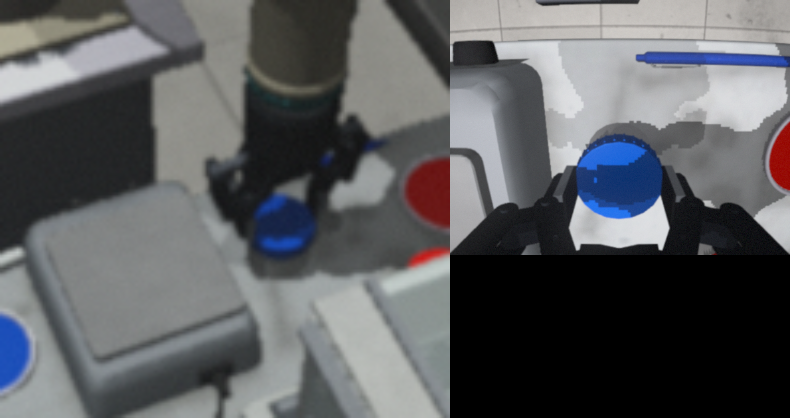

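This isn't a collision: joint 6 is at its range limit (0.235) because the pot is near the base. The fingertips hold the lid's top 7 mm or so at 60 N, which should be enough. I lift gently and check.

Request:
carry_out(
  deltas=[0,0,0,0,0,-0.004,1,0,0,0,0,0,-0.01,1,0,0,0,0,0,0,1],
)

```text
clock: 19.08
eef_pos: [421.6, 116.1, 52.3]
tool_rot: [-3.133, -0.011, -3.141]
force: [-0.4, 0.4, 0.6]
width: 56.5
gripper_force: 63.7
```

```bash
python3 - <<'E'
from h import *
s=ctrl.read_state(); print(s["force"],s["torque"],s["qpos"])
a=grab("scene"); b=grab("wrist")
a=cv2.resize(a[100:230,190:330],(450,418),interpolation=cv2.INTER_CUBIC); b=cv2.resize(b[150:384,100:400],(340,265))
o=np.zeros((418,790,3),np.uint8); o[:,:450]=a; o[:265,450:]=b
cv2.imwrite("pics/l3.png",o[...,::-1])
E
```

```text
[-0.39164174  0.40481687  0.61188648] [ 0.00595491 -0.01462976  0.01531667] [-0.25715012  0.67458903 -0.11497363  2.22244503  0.28674968  0.2715568
  0.94704619]
```

View pics/l3.png

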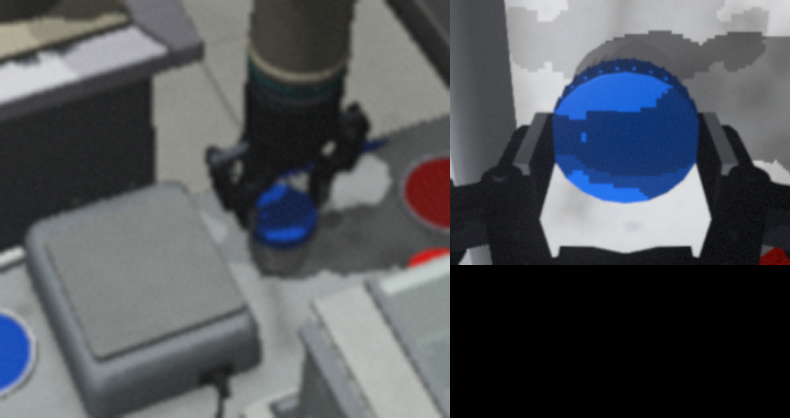

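Blue has come off the worktop: its lid moved from row 224 to row 215 in the left view, and the width is stable. Now I raise it and carry it over the grey box.

Request:
carry_out(
  deltas=[0,0,0,0,0,-0.02,1,0,0,0,0,0,-0.04,1,0,0,0,0,0,-0.04,1,0,0,0,0,0,-0.03,1,0,0,0,0,0,0,1],
)

```text
clock: 19.8
eef_pos: [423.9, 117.4, 182.8]
tool_rot: [-3.134, -0.009, -3.141]
force: [0.0, -0.9, -1.3]
width: 56.2
gripper_force: 64.0
```

```bash
python3 - <<'E'
from h import *
s=ctrl.read_state(); print(s["force"],s["qpos"])
im=grab("scene")
for m,ce,st in blobs(im,"blue"): print(ce,st)
c=ctrl.calibration("wrist"); im=grab("wrist")
for m,ce,st in blobs(im,"blue"): print(ce,st, world("wrist",ce,s["eef_pos"][2]-39+50,c))
E
```

```text
[ 0.03833482 -0.87591737 -1.31225064] [-0.14939467  0.42480407 -0.25633003  2.11776231  0.18484803  0.63062461
  1.03682574]
[281.46994536 134.96174863] [272 125  21  21 366]
[298.17142857 147.14285714] [290 144  18   7  35]
[125.50649351 191.98701299] [121 187  10  11  77]
[183.36477987 209.60691824] [168 197  31  26 636]
[451.4028777  295.76978417] [444 289  15  14 139]
[342.42869128  83.62919463] [ 269   79  152   10 1192] [[342.66368434 149.59239986]]
[254.19953105 265.94342334] [  189   202   131   128 13221] [[417.39047868 117.62837122]]
[263.43873518 335.51383399] [248 332  32   8 253] [[454.50260425 121.9710717 ]]
```

Request:
carry_out(
  deltas=[0,0,0,-0.01,-0.02,0,1,0,0,0,-0.02,-0.04,0,1,0,0,0,-0.02,-0.04,0,1,0,0,0,0,-0.04,0,1,0,0,0,0,-0.04,0,1,0,0,0,0.02,-0.04,0,1,0,0,0,0.02,-0.035,0,1,0,0,0,0.01,-0.02,0,1,0,0,0,0,0,0,1,0,0,0,0,0,0,1],
)

```text
clock: 21.15
eef_pos: [423.1, -156.8, 183.0]
tool_rot: [-3.134, -0.014, -3.139]
force: [0.6, -0.4, 0.1]
width: 56.3
gripper_force: 64.0
```

```bash
python3 - <<'E'
from h import *
s=ctrl.read_state(); print(s["eef_pos"],s["qpos"])
c=ctrl.calibration("wrist"); im=grab("wrist")
for m,ce,st in blobs(im,"blue"): print(ce,st, world("wrist",ce,s["eef_pos"][2]-39+50,c),world("wrist",ce,3,c))
E
```

```text
[ 423.11855577 -156.77617559  183.02980875] [ 0.46952733  0.43811204 -0.2552664   2.08995533  0.19695512  0.64700064
  1.65149358]
[253.93267086 158.83918069] [ 211  123   88   73 4931] [[ 371.38110068 -156.38065131]] [[ 413.43489639 -158.01323355]]
[ 68.42023346 154.4306096 ] [  46  133   50   44 1542] [[ 369.53151612 -230.3961036 ]] [[ 408.89771348 -339.57922084]]
[254.48487605 265.74785839] [  190   201   130   129 13191] [[ 418.31131014 -156.03574454]] [[ 528.55855709 -157.16714889]]
[508.05454545 328.56363636] [505 325   7   8  55] [[455.48555388 -30.0181192 ]] [[619.75003208 151.96444258]]
```

Request:
carry_out(
  deltas=[0,0,0,0,-0.0015,0.04,1,0,0,0,0,0,0.04,1,0,0,0,0,0,0.03,1,0,0,0,0,0,0.015,1,0,0,0,0,0,0,1,0,0,0,0,0,0,1],
)

```text
clock: 21.95
eef_pos: [422.1, -160.0, 59.2]
tool_rot: [-3.133, -0.012, -3.139]
force: [0.5, -1.4, -0.6]
width: 56.2
gripper_force: 64.0
```

Request:
carry_out(
  deltas=[0,0,0,0,0.001,0.006,1,0,0,0,0,0,0.005,1,0,0,0,0,0,0.003,1,0,0,0,0,0,0,1,0,0,0,0,0,0,1],
)

```text
clock: 22.58
eef_pos: [421.2, -159.8, 44.9]
tool_rot: [-3.132, -0.013, -3.141]
force: [-0.7, 0.5, -0.3]
width: 56.2
gripper_force: 64.0
```

Request:
carry_out(
  deltas=[0,0,0,0,0,0.0015,1,0,0,0,0,0,0.001,1,0,0,0,0,0,0,1],
)

```text
clock: 22.95
eef_pos: [421.1, -159.8, 42.4]
tool_rot: [-3.132, -0.013, -3.14]
force: [0.2, 0.4, 0.2]
width: 56.2
gripper_force: 64.2
```

```bash
python3 - <<'E'
from h import *
s=ctrl.read_state(); print(s["force"],s["eef_pos"],s["qpos"])
E
```

```text
[0.18844532 0.41887446 0.2011587 ] [ 421.13810628 -159.77551479   42.44163404] [ 0.3712756   0.70237313 -0.11783415  2.19541854  0.33570381  0.27142627
  1.52816683]
```

Request:
carry_out(
  deltas=[0,0,0,0,0,0.001,1,0,0,0,0,0,0,1],
)

```text
clock: 23.2
eef_pos: [421.1, -159.8, 42.3]
tool_rot: [-3.132, -0.012, -3.14]
force: [-2.3, 1.6, 13.4]
width: 56.2
gripper_force: 65.6
```

Request:
carry_out(
  deltas=[0,0,0,0,0,0.001,1,0,0,0,0,0,0,1],
)

```text
clock: 23.45
eef_pos: [421.1, -159.8, 42.2]
tool_rot: [-3.131, -0.012, -3.14]
force: [-3.1, 2.3, 26.8]
width: 56.1
gripper_force: 67.0
```

Blue is on the floor. I ease off, release and lift.

Request:
carry_out(
  deltas=[0,0,0,0,0,-0.0015,1,0,0,0,0,0,0,1,0,0,0,0,0,0,-0.4,0,0,0,0,0,0,-0.6,0,0,0,0,0,0,-0.75,0,0,0,0,0,0,-0.75,0,0,0,0,0,-0.02,-0.75,0,0,0,0,0,-0.05,-0.75,0,0,0,0,0,-0.05,-1,0,0,0,0,0,-0.045,-1],
)

```text
clock: 24.7
eef_pos: [423.1, -158.2, 208.6]
tool_rot: [-3.132, -0.012, -3.14]
force: [-0.7, -0.8, -0.3]
width: 85.6
gripper_force: 0.0
```

```bash
python3 - <<'E'
from h import *
print(ctrl.read_state()["eef_pos"]); grab("wrist"); im=grab("top","t3")
for m,ce,st in blobs(im,"blue"): print(ce,st,world("top",ce,52))
E
```

```text
[ 423.12034362 -158.21246706  208.58036647]
[155.09090909  36.01818182] [152  32   7   9  55] [[949.36528018 307.60858129]]
[324.14026403 217.72277228] [310 205  29  28 606] [[ 414.14843833 -152.32865651]]
```

Request:
carry_out(
  deltas=[0,0,0,-0.013,0.047,0,-1,0,0,0,-0.013,0.047,0,-1,0,0,0,-0.013,0.047,0,-1,0,0,0,-0.013,0.047,0,-1,0,0,0,-0.013,0.047,0,-1,0,0,0,-0.013,0.047,0,-1,0,0,0,-0.013,0.047,0,-1,0,0,0,-0.013,0.047,0,-1,0,0,0,0,0,0,-1,0,0,0,0,0,0,-1],
)

```text
clock: 26.05
eef_pos: [526.1, 216.8, 201.0]
tool_rot: [-3.131, -0.015, -3.14]
force: [0.1, 0.8, -0.6]
width: 85.7
gripper_force: 0.0
```

```bash
python3 - <<'E'
from h import *
s=ctrl.read_state(); print(s["eef_pos"],s["qpos"]); c=ctrl.calibration("wrist"); im=grab("wrist","w8")
for m,ce,st in blobs(im,"red"): print(ce,st,world("wrist",ce,48,c),world("wrist",ce,3,c))
im=grab("top","t4")
for col in HUE:
  for m,ce,st in blobs(im,col): print(col,ce,st)
o=np.hstack([cv2.resize(im[140:250,280:410],(390,330)),cv2.resize(grab("wrist"),(400,330))])
cv2.imwrite("pics/l4.png",o[...,::-1])
E
```

```text
[526.0577576  216.84603793 201.00009601] [-0.24281433  0.57033362 -0.30790145  1.75898119  0.22015842  0.86440015
  0.92051019]
[335.97731054  55.53698381] [ 292    9   89   94 6611] [[424.33679632 281.66618618]] [[421.11430558 291.2207606 ]]
[254.73969878 176.76186417] [ 222  143   67   67 3519] [[526.49075952 216.12570039]] [[538.82210529 215.70116124]]
red [155.75757576  67.24242424] [154  63   5   9  33]
red [151.04705882 210.69411765] [144 206  14  11  85]
red [341.7027027  243.35135135] [336 242  13   4  37]
yellow [362.5451505  181.54013378] [349 168  28  28 598]
green [317.49382716 167.81893004] [303 155  28  27 486]
blue [155.0877193   35.87719298] [152  32   7   9  57]
blue [324.20462046 217.32838284] [310 204  28  29 606]
blue [378.44444444 224.06666667] [375 221   8   7  45]
```

View pics/l4.png

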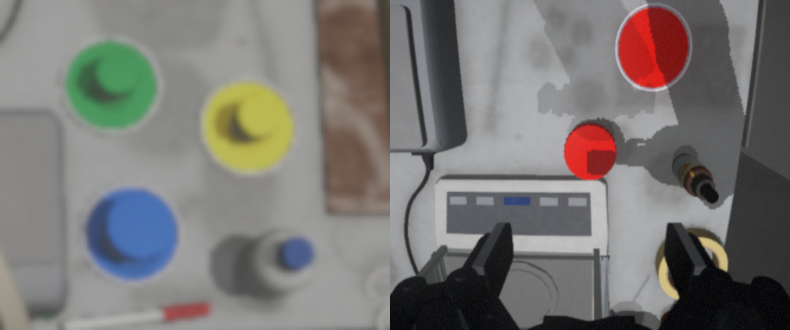

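Three pots are upright and centred in their trays. Red is under the gripper with its lid at (255,177) in the full wrist image. I descend on it.

Request:
carry_out(
  deltas=[0,0,0,0,-0.001,0.04,-1,0,0,0,0,0,0.04,-1,0,0,0,0,0,0.04,-0.9,0,0,0,0,0,0.03,-0.9,0,0,0,0,0,0.022,-0.9,0,0,0,0,0,0,-0.9,0,0,0,0,0,0,-0.9],
)

```text
clock: 27.08
eef_pos: [525.2, 214.9, 31.0]
tool_rot: [-3.133, -0.012, -3.141]
force: [0.4, 0.0, 1.0]
width: 81.2
gripper_force: 0.0
```

Request:
carry_out(
  deltas=[0,0,0,0,0,0,1,0,0,0,0,0,0,1,0,0,0,0,0,0,1,0,0,0,0,0,0,1,0,0,0,0,0,0,1],
)

```text
clock: 27.7
eef_pos: [525.4, 215.4, 32.0]
tool_rot: [-3.133, -0.011, -3.141]
force: [-1.2, -1.5, 8.8]
width: 57.5
gripper_force: 62.9
```

```bash
python3 - <<'E'
from h import *
s=ctrl.read_state(); print(s["qpos"])
E
```

```text
[-0.30613421  0.81043775 -0.21136314  1.87501129  0.32747095  0.50356257
  0.82740295]
```

Request:
carry_out(
  deltas=[0,0,0,0,0,-0.01,1,0,0,0,0,0,-0.03,1,0,0,0,0,0,-0.05,1,0,0,0,0,0,-0.03,1,0,0,0,0.026,0.019,0,1,0,0,0,0.026,0.019,0,1,0,0,0,0.026,0.019,0,1,0,0,0,0.026,0.019,0,1,0,0,0,0,0,0,1,0,0,0,0,0,0,1],
)

```text
clock: 28.95
eef_pos: [422.7, 291.9, 151.2]
tool_rot: [-3.132, -0.012, -3.141]
force: [0.3, 0.4, -1.2]
width: 57.4
gripper_force: 64.3
```

Target TCP z ≈ 35, at (421.5, 291).

Request:
carry_out(
  deltas=[0,0,0,0,0,0.04,1,0,0,0,0,0,0.035,1,0,0,0,0,0,0.02,1,0,0,0,0,0,0.01,1,0,0,0,0,0,0,1,0,0,0,0,0,0,1],
)

```text
clock: 29.7
eef_pos: [421.5, 291.5, 46.5]
tool_rot: [-3.133, -0.011, -3.141]
force: [-1.0, 0.5, -0.8]
width: 57.5
gripper_force: 64.3
```

```bash
python3 - <<'E'
from h import *
s=ctrl.read_state(); print(s["qpos"])
E
```

```text
[-0.52879868  0.73999982 -0.19692925  2.02284237  0.32576031  0.42249373
  0.59575911]
```

Request:
carry_out(
  deltas=[0,0,0,0,0,0.006,1,0,0,0,0,0,0.004,1,0,0,0,0,0,0,1,0,0,0,0,0,0,1],
)

```text
clock: 30.2
eef_pos: [420.5, 291.2, 35.7]
tool_rot: [-3.132, -0.013, -3.14]
force: [0.4, -0.1, 0.1]
width: 57.3
gripper_force: 64.3
```

Request:
carry_out(
  deltas=[0,0,0,0,0,0.001,1,0,0,0,0,0,0,1],
)

```text
clock: 30.45
eef_pos: [420.6, 291.3, 35.1]
tool_rot: [-3.133, -0.012, -3.14]
force: [-0.9, -0.2, 3.5]
width: 57.2
gripper_force: 64.7
```

Request:
carry_out(
  deltas=[0,0,0,0,0,0.001,1,0,0,0,0,0,0,1],
)

```text
clock: 30.7
eef_pos: [420.6, 291.3, 35.0]
tool_rot: [-3.133, -0.012, -3.14]
force: [-3.2, -2.2, 13.2]
width: 57.5
gripper_force: 65.8
```

Request:
carry_out(
  deltas=[0,0,0,0,0,-0.001,1,0,0,0,0,0,0,0.0,0,0,0,0,0,0,-0.6,0,0,0,0,0,0,-1,0,0,0,0,0,0,-1,0,0,0,0,0,-0.02,-1,0,0,0,0,0,-0.05,-1,0,0,0,0,0,-0.05,-1,0,0,0,0,0,-0.06,-1,0,0,0,0.025,0.05,0,-1,0,0,0,0.025,0.05,0,-1,0,0,0,0.025,0.05,0,-1],
)

```text
clock: 32.2
eef_pos: [347.1, 443.9, 214.5]
tool_rot: [-3.133, -0.012, -3.141]
force: [0.8, -0.4, -0.2]
width: 85.7
gripper_force: 0.0
```

Request:
carry_out(
  deltas=[0,0,0,0.025,0.05,0,-1,0,0,0,0.025,0.05,0,-1,0,0,0,0,0,0,-1,0,0,0,0,0,0,-1],
)

```text
clock: 32.7
eef_pos: [297.7, 541.8, 213.4]
tool_rot: [-3.131, -0.013, -3.14]
force: [0.3, -0.6, -0.3]
width: 85.2
gripper_force: 0.0
```

```bash
python3 - <<'E'
from h import *
im=grab("top"); o=cv2.resize(im[130:260,110:400],None,fx=2.7,fy=2.7,interpolation=cv2.INTER_CUBIC)
cv2.imwrite("pics/t5.png",o[...,::-1])
E
```

```text
(no output)
```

View pics/t5.png

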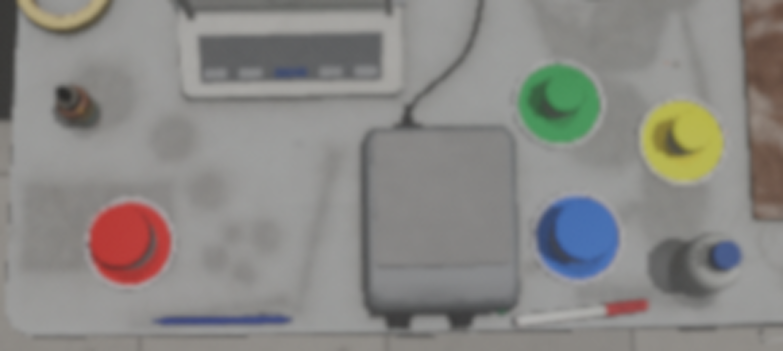

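All four pots stand in their own trays: red (130,240), blue (580,235), green (560,100) and yellow (685,140) in the crop. Both bottles are where they were, so I hand in.

```bash
python3 -c "
from cell import ctrl
print(ctrl.finish_job())"
```

```text
the job is handed in; nothing more can be done
None
```

I handed the job in at about 33 s: the last top view shows all four pots upright and centred in the trays of their lid colours, with both bottles unmoved; the hand-in gave no verdict.

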